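Gauge the blind bore of a specimen holder

ROBOT

A 6-joint arm with a two-finger parallel gripper is mounted at the origin on the work surface. World frame = base frame: x ahead of the robot, y to its left, z up, the work surface at z = 0. Lengths are in m, angles in rad, forces in N, time in s.
With the tool pointing down it reaches from about 0.275 to 0.75 m from the base axis. Payload 10.2 kg.
Tool frame: the origin (TCP) lies between the finger pads; the fingertips stand 25 mm ahead of it and the grasp point (between the pads) lies 6 mm ahead of it; z points along the fingers, y is the line along which they close (so a half turn about z gives the same grasp; the last joint's range is limited). The gripper opens to 85 mm and grips with 20 to 120 N. Pads are 22 mm wide; open, the fingers measure 114 mm over their backs; the gripper's body (76 mm by 85 mm) begins 54 mm behind the grasp point. The pads swing forward as they close: fully open they stand 13 mm farther back than shut.
Start: joints at [0.888, 0.313, 1.498, -0, 1.331, -0.223], TCP at [0.233, 0.47, 0.256] pointing down, gripper open.
Joint ranges: [-2.94, 2.94], [-0.97, 2.17], [0.19, 2.56], [-1.23, 4.37], [0.02, 3.11], [-2.88, 2.88]. Speed limits (rad/s): [2.39, 2.39, 3.01, 3.14, 3.14, 3.14].

INTERFACE

Orientations are given as a unit quaternion [x, y, z, w].
In Python, from workcell import bot gives the robot as it stands.
- The arm moves only by the tool jog_arm, never from a script. Its argument "steps" is a list of rows, each a list of 7 numbers: the shift along the tool's x, y, z normalised to -1 to 1, where 1 is 0.2 m, then the turn, a rotation vector about the tool's x, y, z normalised to -1 to 1, where 1 is 180 degrees, then the closure, from 0 (fully open) to 1 (shut). In form: [[tx, ty, tz, ax, ay, az, hand], ...]. A call has exactly 10 rows; each row is the pose to reach, as a shift and turn from the pose commanded when the call began, along the tool's axes at that moment, turning the shorter way round; what a row does not reach only later rows make up. A row lasts 1/12 s, in which the tool goes at most 41.7 mm and 7.16 degrees, less where a joint would pass 70% of its speed; a pose out of reach is approached as far as the arm can. A call with a number of a shift or a turn outside -1 to 1 is refused whole. A call with a gripper value outside its range is refused whole. The fingers move at their own pace and stop on an object; "force" is the grip in N (left out, the last holds). Time passes only in rows, so rows that repeat a pose let the fingers close, or fill a call up. It gives the time, the measured TCP pose, the force, the opening and the grip force at its end, in the units of the state.
- bot.get_state(): the state, without advancing time (a new reading comes with each control period).
- bot.get_image(name): name is "scene" or "top" or "wrist"; returns a dict with "image" (400x640x3 uint8, red, green, blue), "z_map" (400x640 float32, m along the optical axis (not along the pixel's ray), 0 where there is no reading), "camera_matrix" (3x3 intrinsics, pixels), "k1" (the pictures are not rectified: a ray, as slopes to the right and down, at radius r is drawn at 1 + k1 r^2 times it, then the intrinsics apply), "origin" and "orientation" of the camera in the world. Camera axes: x right, y down, z forward; pixel columns grow to the right and rows downward; lengths in m; the calibration is good to about 2 mm. A picture is of the moment at which its call begins.
- bot.finish_job(): hands the job in; it is judged then, once.
The state is a dict: "time": time; "joint_positions": joint angles; "joint_vel": joint speeds; "joint_efforts": joint torques, N m; "position": TCP position; "tcp_rot": TCP orientation; "contact_force": force on the tool from outside, world axes, zero at the start; "torque": the same for the moment, N m; "gripper_width": finger opening in m; "finger_force": force on a finger pad.
Only numpy, scipy, OpenCV 4.12 (cv2) and the standard library are available. Lean on these libraries where they do the work, as an engineer would, in place of code of your own. Each camera call takes 0.05 s, during which the arm holds its last target. There are 200 camera calls.

TASK

Measure the narrow deep hole in the aluminium specimen holder with the depth gauge: take the gauge from its rack by the handle, lower its rod into the hole until it bottoms out, and hold it against the bottom with a steady 10 N or so for two seconds, so that the holder's top face pushes the sliding stop up the rod. Then lift the gauge out and hang it upright in its rack again, keeping the stop where the holder set it: do not touch the stop with the fingers or knock it on the rack. Use no more than 20 N against the holder, and leave the other things on the bench where they are.

Things in the scene. Friction and masses are not known exactly. Their poses are not given: they have to be found in the camera images.
- gauge_grip (a point): the middle of the depth gauge's upright round handle (dark steel, 22 mm diameter, 54 mm tall, ends 27 mm above and below this point); z points up along the gauge when it hangs or stands upright. The gauge is a free body of about 0.2 kg: a flange disc (48 mm diameter, 6 mm thick) lies directly below the handle, and a plain steel rod (10 mm diameter, 90 mm long, its last 4 mm tapered to 6.4 mm) runs down from the flange. The tip is 123 mm below this point.
- rod_tip (a point): the lower end of the gauge's rod, on its axis; z points up along the rod
- flange_under (a point): centre of the underside of the gauge's flange, 90 mm above the tip; it rests on the rack's top plate
- stop (a joint): the sliding stop, a brass collar (24 mm diameter, 10 mm high) on the rod: its underside is 12 mm plus this value (m) above the rod's tip; range 0 to 0.058, starting between 0 and 0.005. It stays where it is put and slides with a drag of about 2.5 N; when the holder's face meets it, it is pushed up as the rod goes in
- stop_under (a point): centre of the underside of the sliding stop
- holder: the fixed aluminium specimen holder, a block 110 mm (own x) by 64 mm (own y) by 80 mm high, origin at the centre of its underside. In its flat top are a narrow round hole at own x = +26 mm, and a wide shallow well (31 mm diameter, 14 mm deep) at own x = -26 mm, which is not used
- bore_mouth (a point): centre of the mouth of the narrow hole, at the level of the holder's top face: 11.5 mm diameter, vertical, blind, flat-bottomed; its depth is not known and lies between 23 and 58 mm; a rod that is off-centre or leaning rubs on its wall and feels a few newtons before the bottom is reached
- rack: the fixed white gauge rack: a level plate (90 mm own x by 100 mm own y, 10 mm thick, top 110 mm above the bench) on two side walls 8 mm thick, open at front and back; origin at the centre of its underside
- rack_seat (a point): centre of the round hole (34 mm diameter, through) in the rack's top plate, at the plate's upper face; the gauge hangs here upright with its rod and stop through the hole and its flange flat on the plate
- oil_bottle: bystander: small amber bottle, 32 mm diameter, 75 mm tall, standing, origin under its centre
- beaker: bystander: small glass beaker, 48 mm diameter, 55 mm tall, standing, origin under its centre
- mount: bystander: grey resin specimen disc, 31 mm diameter, 18 mm high, origin under its centre
Mind the look-alikes: they are no part of the job. What is shaped like the holder but brown, pink or yellow is not meant.

How it is judged:
On the way, in this order (a step that is already met when the one before it is completed fails the run):
1. the rod is lowered into the narrow hole, tip at least 10 mm below the holder's face (horizontal distance between rod_tip and bore_mouth below 0.003 m and z of rod_tip in the frame of bore_mouth below -0.01 m), for 0.05 s.
2. the rod is held against the bottom of the hole with 5 to 16 N for a second, the gauge upright and the stop resting on the holder's face (contact force between gauge and bore_floor_c0 between 5 and 16 N and z of stop_under in the frame of bore_mouth below 0.002 m and angle between rod_tip's own z axis and vertical below 0.08 rad), for 1 s.
At the end, for the whole second after the job is handed in: the gauge hangs upright and at rest in the rack again, released, its flange flat on the plate (within 2 mm and 0.05 rad) and centred on the rack's hole within 9 mm, with the stop still pushed up the rod (joint above 0.008) where the holder set it (horizontal distance between flange_under and rack_seat below 0.009 m and z of flange_under in the frame of rack_seat between -0.002 and 0.002 m and angle between rod_tip's own z axis and vertical below 0.05 rad and value of joint stop above 0.008 m and linear speed of gauge below 0.02 m/s); the robot touches nothing.
It fails at once if the gauge (or its stop) is pressed on the holder with more than 20 N (contact force between gauge and bore_floor_c0 above 20 N or contact force between gauge and holder above 20 N).
It fails at once if the fingers touch the sliding stop (contact force between the fingers and stop_c0 above 0.3 N).
It fails at once if the stop is knocked on the rack (contact force between stop_c0 and rack above 2 N).
It fails at once if a bystander is moved more than 15 mm (distance of any of oil_bottle, beaker, mount from where it was at the start of the episode above 0.015 m).
It also fails if it takes over 67 s, if anything falls off the work surface, if the arm or the gripper's body presses on something with over 40 N, if the wrist force passes 120 N, or if a joint passes its speed limit or range.

## Working session

There is one attempt and no reset: what is moved stays moved. The work goes in short steps, Python scripts to look and compute and a tool call to move; the robot and the scene stay as the last step left them, time stands still between calls to the robot, and variables do not carry over. Pictures are saved under pics/ and viewed, at most 13 in all, crops included, and the job is handed in when it is done.

Besides the shell and the picture viewer there is one more tool, called after ">>>" in YAML: its name, and indented under it one key for each argument. jog_arm: Moves the arm, as the interface text tells. Its arguments: {"type":"object","properties":{"steps":{"type":"array"},"force":{"type":"number"}},"required":["steps"]}

```bash
mkdir -p pics; cat > h.py <<'E'
import numpy as np,cv2
from scipy.spatial.transform import Rotation as R
from workcell import bot
def cam(n):
    d=bot.get_image(n); d['R']=R.from_quat(d['orientation']).as_matrix(); return d
def rays(d,uv):
    K=np.array(d['camera_matrix']); p=(np.atleast_2d(uv)-K[:2,2])/[K[0,0],K[1,1]]
    q=p.copy()
    for _ in range(20): q=p/(1+d['k1']*(q**2).sum(1,keepdims=True))
    return np.c_[q,np.ones(len(q))]
def plane(d,uv,z):
    w=rays(d,uv)@d['R'].T; o=np.array(d['origin']); return o+w*((z-o[2])/w[:,2])[:,None]
def cloud(d):
    v,u=np.mgrid[:400,:640]; r=rays(d,np.c_[u.ravel(),v.ravel()].astype(float))
    return ((r*d['z_map'].reshape(-1,1))@d['R'].T+d['origin']).reshape(400,640,3)
def save(d,n,crop=None,s=1):
    im=d['image'][:,:,::-1]
    if crop: a,b,c,e=crop; im=im[b:e,a:c]
    cv2.imwrite('pics/'+n,cv2.resize(im,None,fx=s,fy=s,interpolation=cv2.INTER_CUBIC))
E
python3 - <<'E'
from h import *
for n in('top','scene'):
    d=cam(n); save(d,n+'1.png'); print(n,d['origin'],d['R'].round(2).tolist(),d['camera_matrix'],d['k1'])
    np.savez(n,**d)
print(bot.get_state())
E
```

```text
top [ 0.40916485 -0.03543338  1.09676899] [[0.0, -0.99, 0.13], [-1.0, -0.01, -0.01], [0.01, -0.13, -0.99]] [[470.75998669   0.         315.88241435]
 [  0.         470.75998669 201.96857382]
 [  0.           0.           1.        ]] -0.0170924889473219
scene [0.96579864 0.3845347  0.56799292] [[-0.69, 0.43, -0.59], [0.73, 0.39, -0.57], [-0.01, -0.82, -0.58]] [[391.03133339   0.         321.05911756]
 [  0.         391.03133339 198.63703079]
 [  0.           0.           1.        ]] -0.024201117723397683
{'time': 0.1, 'joint_positions': array([ 8.87598936e-01,  3.13368118e-01,  1.49834010e+00,  1.35234894e-05,
        1.33104554e+00, -2.23423492e-01]), 'joint_vel': array([ 0.00189256, -0.00152781, -0.00406641,  0.00080553, -0.00094979,
        0.00017452]), 'joint_efforts': array([ 1.66073933e-03, -4.12901473e+01, -2.60142642e+01, -1.98584708e-04,
        3.06057271e-03,  3.88890192e-05]), 'position': array([0.23285286, 0.47030772, 0.25581348]), 'tcp_rot': array([ 2.27868977e-01,  9.73691631e-01, -5.19038759e-04, -2.60152108e-04]), 'contact_force': array([-0.50169929,  0.41292049,  1.01438873]), 'torque': array([ 0.06086659, -0.04412473, -0.03226649]), 'finger_force': 0.0, 'gripper_width': 0.08550874297123509}
```

View pics/top1.png

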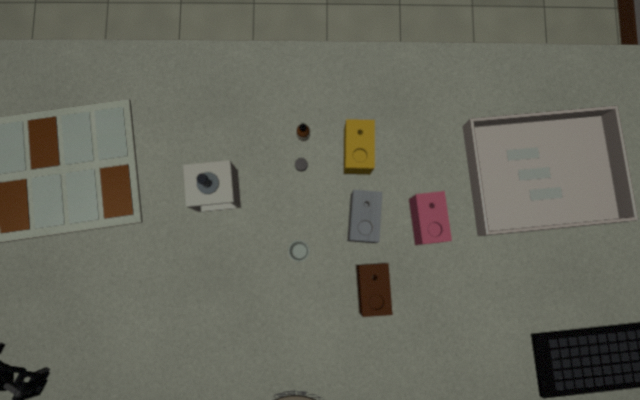

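View pics/scene1.png

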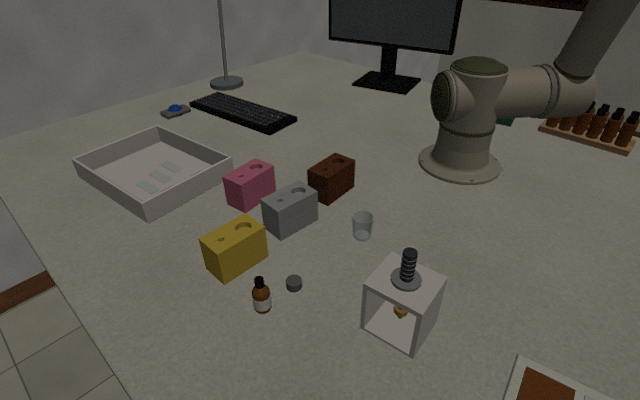

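Seen: in the top view, the grey holder is at (365,216), with its narrow hole at (367,203). The look-alikes are yellow (360,146), pink (432,217) and brown (375,290). The gauge in the white rack is at (207,182), the bottle at (303,131), the mount at (301,164) and the beaker at (299,251). I choose the grey block (365,216) and the only gauge.

```bash
python3 - <<'E'
from h import *
d=dict(np.load('top.npz')); save(d,'crop1.png',(180,100,400,270),3.5)
P=cloud(d); im=d['image'].astype(int); 
hsv=cv2.cvtColor(d['image'],cv2.COLOR_RGB2HSV)
def sub(u0,v0,u1,v1):
    m=np.zeros((400,640),bool); m[v0:v1,u0:u1]=1; return m
def rect(m,name,z):
    m=m.astype(np.uint8); c=max(cv2.findContours(m,0,2)[0],key=cv2.contourArea).reshape(-1,2).astype(float)
    w=plane(d,c,z)[:,:2]; r=cv2.minAreaRect((w*1000).astype(np.float32)); print(name,r,m.sum(),np.median(P[m>0],axis=0).round(4))
Z=P[...,2]
rect(sub(335,180,395,250)&(abs(Z-.08)<.012),'holder',.08)
rect(sub(170,150,245,215)&(abs(Z-.11)<.015),'rack',.11)
g=sub(190,165,225,200)
print('rackz',np.median(Z[sub(225,165,230,180)]),'holderz',np.median(Z[sub(355,195,362,240)]))
print('gray',hsv[203,360:376].tolist()); print('flange',hsv[185,190:230,2].tolist())
m=g&(Z>.13); print('handle top',m.sum(),P[m].mean(0),P[m].max(0))
# dark hole blob
m=sub(358,196,376,210)&(im.sum(2)<200); vv,uu=np.nonzero(m); print('hole',uu.mean(),vv.mean(),m.sum(),plane(d,[[uu.mean(),vv.mean()]],.08))
E
```

```text
holder ((509.7762451171875, -150.4914093017578), (64.95039367675781, 110.58429718017578), 85.74259185791016) 1376 [ 0.5135 -0.1504  0.0803]
rack ((572.667236328125, 185.3791046142578), (91.2003173828125, 100.9078369140625), 6.306097507476807) 1833 [0.5688 0.1812 0.1107]
rackz 0.11086587223774103 holderz 0.0800079382429495
gray [[90, 13, 97], [90, 11, 96], [90, 11, 94], [90, 9, 88], [75, 6, 84], [70, 9, 83], [60, 3, 73], [30, 4, 62], [40, 13, 60], [30, 10, 76], [75, 6, 88], [90, 5, 93], [96, 13, 98], [90, 10, 98], [90, 8, 94], [98, 10, 98]]
flange [135, 135, 135, 134, 134, 131, 114, 96, 85, 85, 83, 79, 67, 55, 43, 40, 39, 35, 32, 32, 45, 64, 77, 82, 82, 85, 83, 82, 90, 114, 131, 134, 135, 137, 136, 133, 135, 135, 136, 135]
handle top 131 [0.56781291 0.17896291 0.1840995 ] [0.58303693 0.19548249 1.09676899]
hole 367.0 202.57142857142858 7 [[ 0.53666716 -0.1545891   0.08      ]]
```

View pics/crop1.png

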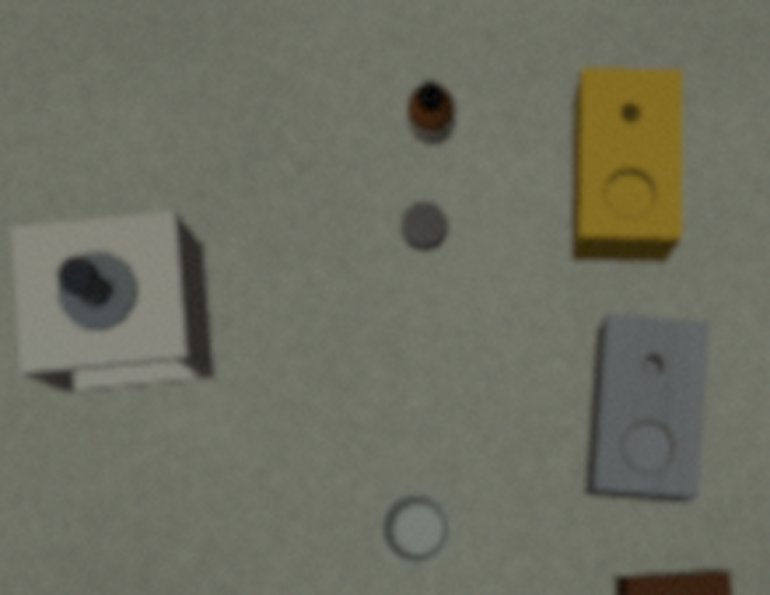

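The crop shows the grey holder with its narrow hole on the far (+x) end, at crop (653,362), and the wide well at (648,447). The gauge flange centre is at crop (97,290). Sizes (110×65, 91×101 mm) and heights (0.080, 0.111) agree with the description. Moving above the gauge.

>>> jog_arm:
  steps:
    - [-0.15, -0.04, -0.05, 0, 0, 0, 0]
    - [-0.35, -0.09, -0.1, 0, 0, 0, 0]
    - [-0.55, -0.14, -0.15, 0, 0, 0, 0]
    - [-0.75, -0.2, -0.2, 0, 0, 0, 0]
    - [-0.9, -0.24, -0.2, 0, 0, 0, 0]
    - [-1, -0.26, -0.2, 0, 0, 0, 0]
    - [-1, -0.26, -0.2, 0, 0, 0, 0]
    - [-1, -0.26, -0.2, 0, 0, 0, 0]
    - [-1, -0.26, -0.2, 0, 0, 0, 0]
    - [-1, -0.26, -0.2, 0, 0, 0, 0]

```text
time: 0.93
position: [0.3883, 0.3359, 0.2962]
tcp_rot: [0.227, 0.974, -0.0, -0.0]
contact_force: [0.1, -0.8, 0.9]
gripper_width: 0.0856
finger_force: 0.0
```

>>> jog_arm:
  steps:
    - [-0.15, -0.04, 0, 0, 0, 0, 0]
    - [-0.3, -0.08, 0, 0, 0, 0, 0]
    - [-0.45, -0.12, 0, 0, 0, 0, 0]
    - [-0.55, -0.15, 0, 0, 0, 0, 0]
    - [-0.6, -0.17, 0, 0, 0, 0, 0]
    - [-0.6, -0.17, 0, 0, 0, 0, 0]
    - [-0.6, -0.17, 0, 0, 0, 0, 0]
    - [-0.6, -0.17, 0, 0, 0, 0, 0]
    - [-0.6, -0.17, 0, 0, 0, 0, 0]
    - [-0.6, -0.17, 0, 0, 0, 0, 0]

```text
time: 1.77
position: [0.4809, 0.2522, 0.2965]
tcp_rot: [0.227, 0.974, 0.0, 0.0]
contact_force: [-1.4, 0.1, 0.4]
gripper_width: 0.0855
finger_force: 0.0
```

```bash
python3 - <<'E'
from h import *
d=cam('wrist'); save(d,'w1.png'); np.savez('w1',**d)
s=bot.get_state(); print(s['position'],s['tcp_rot'],s['time'],s['contact_force'],d['origin'],d['R'].round(2).tolist())
t=dict(np.load('top.npz')); print('flange top',plane(t,[[207.7,182.9]],.116))
E
```

```text
[0.48104944 0.2520605  0.29645994] [2.27335196e-01 9.73816563e-01 7.88754038e-05 5.95581962e-05] 1.8167 [-0.38739059  0.5284183   0.33069162] [0.41084193 0.28714702 0.41277314] [[0.44, 0.85, 0.27], [0.9, -0.42, -0.13], [0.0, 0.3, -0.95]]
flange top [[0.57199486 0.18539727 0.116     ]]
```

View pics/w1.png

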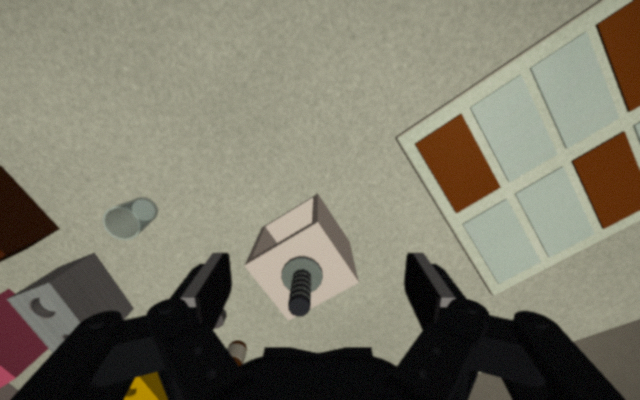

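The wrist picture shows the gauge flange at (302,272) in the rack, with the handle leaning toward the bottom of the image (perspective). The holder is at lower left (70,300). I measure the gauge by two views (flange) and depth.

```bash
python3 - <<'E'
from h import *
d=dict(np.load('w1.npz')); P=cloud(d); hsv=cv2.cvtColor(d['image'],cv2.COLOR_RGB2HSV)
m=np.zeros((400,640),bool); m[235:330,245:360]=1
fl=m&(abs(P[...,2]-.1165)<.003); Q=P[fl]; print('z hist',np.histogram(P[m][:,2],np.arange(.1,.18,.005)))
c,r=cv2.minEnclosingCircle((Q[:,:2]).astype(np.float32)); print('flange depth',c,r,fl.sum())
# colour mask flange: darker/greener than the pinkish plate
k=m&(hsv[...,2]<150)&(P[...,2]>.105)&(P[...,2]<.125)
k=cv2.morphologyEx(k.astype(np.uint8),2,np.ones((3,3)))
w=plane(d,np.argwhere(k)[:,::-1].astype(float),.116)[:,:2]; print('flange col',cv2.minEnclosingCircle(w.astype(np.float32)),k.sum())
h=m&(P[...,2]>.13)&(P[...,2]<.172); Q=P[h]
for a,b in((.13,.143),(.143,.156),(.156,.166)):
    q=Q[(Q[:,2]>a)&(Q[:,2]<b)]; print(a,q.mean(0),len(q))
q=Q[Q[:,2]>.166]; print('top',q.mean(0),len(q))
r=m&(abs(P[...,2]-.11)<.004)
s=P[r][:,:2]; print('rack', cv2.minAreaRect((s*1000).astype(np.float32)))
E
```

```text
z hist (array([ 120, 4040,  665,  256,   49,   50,   55,   46,   61,   49,   87,
         52,   93,  351,    7]), array([0.1  , 0.105, 0.11 , 0.115, 0.12 , 0.125, 0.13 , 0.135, 0.14 ,
       0.145, 0.15 , 0.155, 0.16 , 0.165, 0.17 , 0.175]))
flange depth (0.5717458128929138, 0.18752573430538177) 0.023895131424069405 729
flange col ((0.5698418617248535, 0.18851572275161743), 0.024547388777136803) 872
0.13 [0.564723   0.191519   0.13684124] 140
0.143 [0.5650891  0.1914471  0.14986384] 167
0.156 [0.56551888 0.19131078 0.16117701] 147
top [0.57158448 0.18737443 0.16868274] 347
rack ((572.6600341796875, 186.8228302001953), (92.18606567382812, 101.00183868408203), 5.841955661773682)
```

>>> jog_arm:
  steps:
    - [-0.15, -0.03, 0, 0, 0, 0, 0]
    - [-0.3, -0.05, 0, 0, 0, 0, 0]
    - [-0.45, -0.08, 0, 0, 0, 0, 0]
    - [-0.53, -0.09, 0, 0, 0, 0, 0]
    - [-0.55, -0.09, 0, 0, 0, 0, 0]
    - [-0.55, -0.09, 0, 0, 0, 0, 0]
    - [-0.55, -0.09, 0.1, 0, 0, 0, 0]
    - [-0.55, -0.09, 0.2, 0, 0, 0, 0]
    - [-0.55, -0.09, 0.3, 0, 0, 0, 0]
    - [-0.55, -0.09, 0.3, 0, 0, 0, 0]

```text
time: 2.65
position: [0.5699, 0.1875, 0.2329]
tcp_rot: [0.227, 0.974, -0.001, -0.003]
contact_force: [-0.2, -0.1, -0.4]
gripper_width: 0.0854
finger_force: 0.0
```

```bash
python3 - <<'E'
from h import *
s=bot.get_state(); p=s['position']; M=R.from_quat(s['tcp_rot']).as_matrix()
print(p,s['time'],((np.array([.5717,.1872,.151])-p)@M/.2).round(3))
E
```

```text
[0.56985294 0.18747513 0.23285303] 2.65 [-0.011  0.004  0.409]
```

>>> jog_arm:
  steps:
    - [0, 0, 0.05, 0, 0, 0, 0]
    - [0, 0, 0.13, 0, 0, 0, 0]
    - [0, 0, 0.22, 0, 0, 0, 0]
    - [0, 0, 0.3, 0, 0, 0, 0]
    - [0, 0, 0.37, 0, 0, 0, 0]
    - [0, 0, 0.41, 0, 0, 0, 0]
    - [0, 0, 0.42, 0, 0, 0, 0]
    - [0, 0, 0.42, 0, 0, 0, 0]
    - [0, 0, 0.42, 0, 0, 0, 0]
    - [0, 0, 0.42, 0, 0, 0, 0]

```text
time: 3.48
position: [0.5726, 0.1866, 0.1535]
tcp_rot: [0.228, 0.974, 0.0, 0.001]
contact_force: [0.4, 0.3, 0.4]
gripper_width: 0.0851
finger_force: 0.0
```

```bash
python3 - <<'E'
from h import *
d=cam('wrist'); save(d,'w2.png'); s=bot.get_state(); print(s['position'],s['tcp_rot'],s['contact_force'])
E
```

```text
[0.57254275 0.18654764 0.15330255] [2.27880668e-01 9.73688699e-01 3.08227272e-04 7.89298762e-04] [ 0.23980458 -1.02897332 -0.2453806 ]
```

View pics/w2.png

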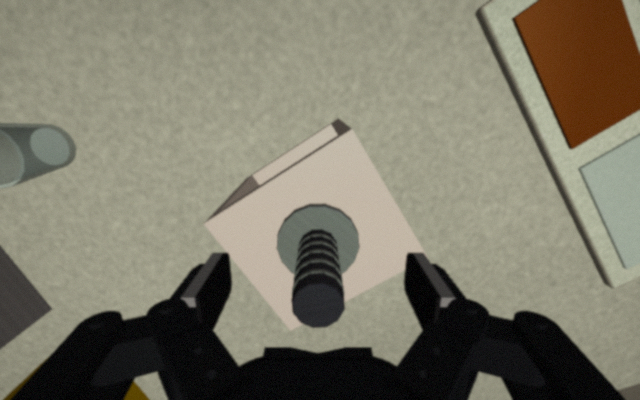

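The handle (318,300) is midway between the fingers (230 and 406), and the flange lies below at (318,240). Closing.

>>> jog_arm:
  steps:
    - [0, 0, 0, 0, 0, 0, 0.3]
    - [0, 0, 0, 0, 0, 0, 0.5]
    - [0, 0, 0, 0, 0, 0, 0.7]
    - [0, 0, 0, 0, 0, 0, 0.85]
    - [0, 0, 0, 0, 0, 0, 1]
    - [0, 0, 0, 0, 0, 0, 1]
    - [0, 0, 0, 0, 0, 0, 1]
    - [0, 0, 0, 0, 0, 0, 1]
    - [0, 0, 0, 0, 0, 0, 1]
    - [0, 0, 0, 0, 0, 0, 1]
  force: 60

```text
time: 4.37
position: [0.5723, 0.1865, 0.1524]
tcp_rot: [0.228, 0.974, 0.0, 0.0]
contact_force: [0.3, 1.4, 2.8]
gripper_width: 0.0205
finger_force: 58.6
```

>>> jog_arm:
  steps:
    - [0, 0, 0, 0, 0, 0, 1]
    - [0, 0, 0, 0, 0, 0, 1]
    - [0, 0, 0, 0, 0, 0, 1]
    - [0, 0, -0.01, 0, 0, 0, 1]
    - [0, 0, -0.02, 0, 0, 0, 1]
    - [0, 0, -0.04, 0, 0, 0, 1]
    - [0, 0, -0.07, 0, 0, 0, 1]
    - [0, 0, -0.1, 0, 0, 0, 1]
    - [0, 0, -0.1, 0, 0, 0, 1]
    - [0, 0, -0.1, 0, 0, 0, 1]

```text
time: 5.2
position: [0.5723, 0.1865, 0.1728]
tcp_rot: [0.228, 0.974, 0.0, 0.0]
contact_force: [-0.1, -0.4, -1.6]
gripper_width: 0.0206
finger_force: 58.6
```

>>> jog_arm:
  steps:
    - [0, 0, -0.04, 0, 0, 0, 1]
    - [0, 0, -0.1, 0, 0, 0, 1]
    - [0, 0, -0.17, 0, 0, 0, 1]
    - [0, 0, -0.25, 0, 0, 0, 1]
    - [0, 0, -0.33, 0, 0, 0, 1]
    - [0, 0, -0.41, 0, 0, 0, 1]
    - [0, 0, -0.48, 0, 0, 0, 1]
    - [0, 0, -0.54, 0, 0, 0, 1]
    - [0, 0, -0.58, 0, 0, 0, 1]
    - [0, 0, -0.6, 0, 0, 0, 1]

```text
time: 6.03
position: [0.5723, 0.1865, 0.2936]
tcp_rot: [0.228, 0.974, 0.0, 0.001]
contact_force: [0.0, -0.3, -1.4]
gripper_width: 0.0202
finger_force: 58.7
```

```bash
python3 - <<'E'
from h import *
s=bot.get_state(); p=s['position']; M=R.from_quat(s['tcp_rot']).as_matrix()
print(p,s['contact_force'],s['gripper_width'])
print(((np.array([.5365,-.1535,.27])-p)@M/.2).round(3))
E
```

```text
[0.57230798 0.18647436 0.29360369] [ 0.00536013 -0.31071118 -1.39008569] 0.02016312198766524
[-0.594 -1.603  0.117]
```

>>> jog_arm:
  steps:
    - [-0.03, -0.06, 0, 0, 0, 0, 1]
    - [-0.08, -0.15, 0, 0, 0, 0, 1]
    - [-0.15, -0.26, 0, 0, 0, 0, 1]
    - [-0.21, -0.38, 0, 0, 0, 0, 1]
    - [-0.27, -0.49, 0, 0, 0, 0, 1]
    - [-0.33, -0.6, 0, 0, 0, 0, 1]
    - [-0.38, -0.69, 0, 0, 0, 0, 1]
    - [-0.42, -0.76, 0, 0, 0, 0, 1]
    - [-0.44, -0.79, 0, 0, 0, 0, 1]
    - [-0.445, -0.8, 0, 0, 0, 0, 1]

```text
time: 6.87
position: [0.5808, 0.0021, 0.2916]
tcp_rot: [0.229, 0.973, -0.0, -0.001]
contact_force: [0.4, -0.1, -2.0]
gripper_width: 0.0205
finger_force: 58.8
```

>>> jog_arm:
  steps:
    - [-0.03, -0.06, 0, 0, 0, 0, 1]
    - [-0.08, -0.15, 0, 0, 0, 0, 1]
    - [-0.15, -0.26, 0, 0, 0, 0, 1]
    - [-0.21, -0.38, 0, 0, 0, 0, 1]
    - [-0.27, -0.49, 0, 0, 0, 0, 1]
    - [-0.33, -0.6, 0, 0, 0, 0, 1]
    - [-0.39, -0.7, 0, 0, 0, 0, 1]
    - [-0.43, -0.77, 0, 0, 0, 0, 1]
    - [-0.445, -0.8, 0, 0, 0, 0, 1]
    - [-0.445, -0.8, 0, 0, 0, 0, 1]

```text
time: 7.7
position: [0.5896, -0.1801, 0.2919]
tcp_rot: [0.228, 0.974, 0.0, -0.0]
contact_force: [0.4, -0.1, -1.8]
gripper_width: 0.0206
finger_force: 58.8
```

>>> jog_arm:
  steps:
    - [0, 0, 0, 0, 0, 0, 1]
    - [0, 0, 0.03, 0, 0, 0, 1]
    - [0, 0, 0.06, 0, 0, 0, 1]
    - [0, 0, 0.1, 0, 0, 0, 1]
    - [0, 0, 0.13, 0, 0, 0, 1]
    - [0, 0, 0.15, 0, 0, 0, 1]
    - [0, 0, 0.15, 0, 0, 0, 1]
    - [0, 0, 0.15, 0, 0, 0, 1]
    - [0, 0, 0.15, 0, 0, 0, 1]
    - [0, 0, 0.15, 0, 0, 0, 1]

```text
time: 8.53
position: [0.5898, -0.1794, 0.2627]
tcp_rot: [0.228, 0.974, -0.0, 0.0]
contact_force: [0.0, 0.1, -0.9]
gripper_width: 0.0212
finger_force: 58.8
```

```bash
python3 - <<'E'
from h import *
d=cam('wrist'); save(d,'w3.png'); np.savez('w3',**d); s=bot.get_state(); print(s['position'],s['tcp_rot'],s['contact_force'])
E
```

```text
[ 0.58977644 -0.17935872  0.2626565 ] [ 2.27888434e-01  9.73687194e-01 -9.08860586e-05  3.19675760e-04] [ 0.23573293 -0.01723796 -1.82758825]
```

View pics/w3.png

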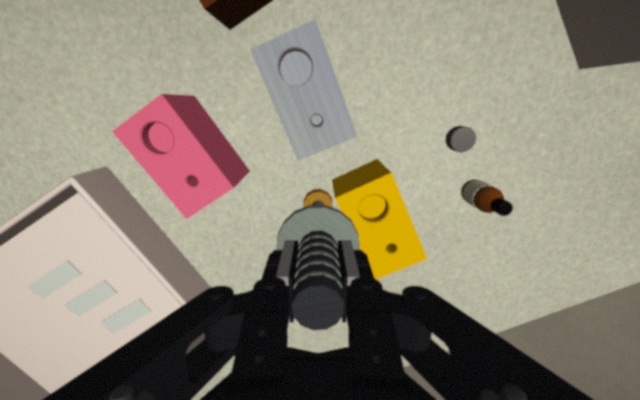

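The wrist picture shows the grey holder with its narrow hole at (317,120) and the well at (296,67). The held gauge's flange is at (318,240), with the brass stop at (317,200).

```bash
python3 - <<'E'
from h import *
d=dict(np.load('w3.npz')); P=cloud(d); im=d['image']; g=cv2.cvtColor(im,cv2.COLOR_RGB2GRAY).astype(float)
print(g[108:133,306:330][::2,::2].astype(int))
hsv=cv2.cvtColor(im,cv2.COLOR_RGB2HSV)
m=np.zeros((400,640),bool); m[15:165,245:360]=1
h=m&(abs(P[...,2]-.08)<.006)
c=max(cv2.findContours(h.astype(np.uint8),0,2)[0],key=cv2.contourArea).reshape(-1,2).astype(float)
w=plane(d,c,.08)[:,:2]; r=cv2.minAreaRect((w*1000).astype(np.float32)); print(r,np.median(P[h][:,2]))
# hole / well outlines: deviations from local brightness
dv=(abs(g-cv2.medianBlur(g.astype(np.uint8),31))>10)
for n,(u0,v0,u1,v1) in dict(hole=(303,106,332,134),well=(272,42,320,92)).items():
    k=np.zeros_like(dv); k[v0:v1,u0:u1]=dv[v0:v1,u0:u1]
    q=np.argwhere(k)[:,::-1].astype(float); ww=plane(d,q,.08)[:,:2].astype(np.float32)
    print(n,len(q),q.mean(0),cv2.minEnclosingCircle(ww))
s=bot.get_state()['position']
# flange edge
zt=s[2]-.0364
k=np.zeros((400,640),bool); k[195:290,265:372]=1
Q=P[k&(abs(P[...,2]-zt)<.004)]; print('TCP',s,'flange',cv2.minEnclosingCircle(Q[:,:2].astype(np.float32)),len(Q),np.median(Q[:,2])-zt)
k=(hsv[...,1]>90)&(hsv[...,0]<30); k[:186]=0;k[212:]=0;k[:,:300]=0;k[:,336:]=0
q=np.argwhere(k)[:,::-1]; print('stop px',q.mean(0),q.min(0),q.max(0),P[k].mean(0),P[k].min(0))
E
python3 -c "
from h import *
d=dict(np.load('w3.npz')); save(d,'w3c.png',(240,10,370,270),2.3)"
```

```text
[[150 157 152 153 151 152 155 152 149 154 151 159]
 [148 156 154 152 151 151 153 153 147 152 156 159]
 [148 152 156 153 147 143 151 149 151 151 154 157]
 [150 149 152 140 125 128 126 142 148 148 155 155]
 [149 151 140 141 153 152 151 132 133 147 155 154]
 [151 145 133 152 161 154 156 151 121 148 149 154]
 [150 146 125 150 160 160 158 151 114 145 152 152]
 [150 148 123 132 158 158 151 126 102 145 154 153]
 [151 150 136 109 117 126 113  90 120 155 154 152]
 [153 152 149 129 109  97 100 120 141 152 159 151]
 [150 151 151 147 144 144 141 148 150 157 156 152]
 [151 150 153 153 150 154 155 153 151 151 155 152]
 [155 150 152 153 152 156 158 153 154 152 155 154]]
((508.4942626953125, -151.4299774169922), (63.5948600769043, 109.505615234375), 85.72124481201172) 0.0786438182135156
hole 127 [316.37007874 121.04724409] ((0.5345637202262878, -0.15292713046073914), 0.0075828502885997295)
well 366 [293.96174863  59.40163934] ((0.48281899094581604, -0.14976385235786438), 0.01768425479531288)
TCP [ 0.58977644 -0.17935872  0.2626565 ] flange ((0.5884827971458435, -0.1779981404542923), 0.023915251716971397) 2165 -0.0013573088084725404
stop px [318.83896104 197.72467532] [303 186] [335 207] [ 0.58538759 -0.17531205  0.15104522] [ 0.51972609 -0.18915237 -0.00146837]
```

View pics/w3c.png

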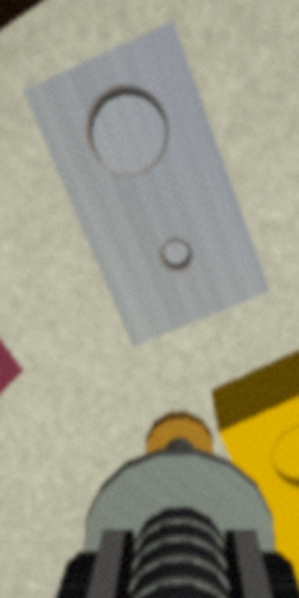

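Hole (0.5346,-0.1530) by two ways in the wrist view. Relative to the held flange this gives TCP target ≈ (0.5358,-0.1545), in agreement with the top view. Moving over it and lowering to just above the face.

>>> jog_arm:
  steps:
    - [0.05, 0, 0, 0, 0, 0, 1]
    - [0.12, 0, 0, 0, 0, 0, 1]
    - [0.2, -0.01, 0, 0, 0, 0, 1]
    - [0.26, -0.01, 0, 0, 0, 0, 1]
    - [0.29, -0.01, 0.02, 0, 0, 0, 1]
    - [0.298, -0.009, 0.06, 0, 0, 0, 1]
    - [0.298, -0.009, 0.1, 0, 0, 0, 1]
    - [0.298, -0.009, 0.14, 0, 0, 0, 1]
    - [0.298, -0.009, 0.17, 0, 0, 0, 1]
    - [0.298, -0.009, 0.18, 0, 0, 0, 1]

```text
time: 9.42
position: [0.5354, -0.1545, 0.2246]
tcp_rot: [0.228, 0.974, 0.0, -0.001]
contact_force: [-0.0, -0.1, -1.9]
gripper_width: 0.0211
finger_force: 58.8
```

>>> jog_arm:
  steps:
    - [0, 0, 0, 0, 0, 0, 1]
    - [0, 0, 0, 0, 0, 0, 1]
    - [0, 0, 0, 0, 0, 0, 1]
    - [0, 0, 0, 0, 0, 0, 1]
    - [0, 0, 0, 0, 0, 0, 1]
    - [0, 0, 0, 0, 0, 0, 1]
    - [0, 0, 0, 0, 0, 0, 1]
    - [0, 0, 0, 0, 0, 0, 1]
    - [0, 0, 0, 0, 0, 0, 1]
    - [0, 0, 0, 0, 0, 0, 1]

```text
time: 10.25
position: [0.5355, -0.1545, 0.2263]
tcp_rot: [0.228, 0.974, -0.0, -0.0]
contact_force: [1.0, -0.3, -2.0]
gripper_width: 0.0209
finger_force: 58.8
```

```bash
python3 - <<'E'
from h import *
d=cam('wrist'); e=cam('scene')
import numpy as np
a=cv2.resize(d['image'][10:260,220:420],None,fx=2,fy=2); b=cv2.resize(e['image'][120:245,230:350],None,fx=4,fy=4)[:500,:400]
cv2.imwrite('pics/c4.png',np.hstack([a,b])[:,:,::-1])
s=bot.get_state(); print(s['position'],s['tcp_rot'],s['contact_force'],s['torque'])
p=s['position']
# project expected tip axis into both cams
def proj(d,X):
    c=(np.array(X)-d['origin'])@d['R']; q=c[:2]/c[2]; q=q*(1+d['k1']*(q@q)); K=np.array(d['camera_matrix']); return K[:2,:2]@q+K[:2,2]
for X in ([p[0],p[1],p[2]-.1324],[p[0],p[1],p[2]-.0424],[.5358,-.1545,.08],[.5346,-.1529,.08]): print(X,proj(d,X),proj(e,X))
E
```

```text
[ 0.53546837 -0.15447729  0.22631859] [ 2.27903029e-01  9.73683834e-01 -7.86346211e-06  1.28175455e-05] [ 0.20259485  0.49851469 -1.16038478] [ 0.03814658 -0.00029982  0.01493717]
[np.float64(0.535468365913853), np.float64(-0.154477287825635), np.float64(0.09391859273740874)] [317.22979731 196.60501362] [278.71807543 195.04997072]
[np.float64(0.535468365913853), np.float64(-0.154477287825635), np.float64(0.18391859273740874)] [317.06872629 242.81417364] [275.34742569 158.03629404]
[0.5358, -0.1545, 0.08] [317.38445669 192.36394655] [279.0809919  200.42849446]
[0.5346, -0.1529, 0.08] [318.36846461 190.49220201] [279.99550173 200.48086091]
```

View pics/c4.png

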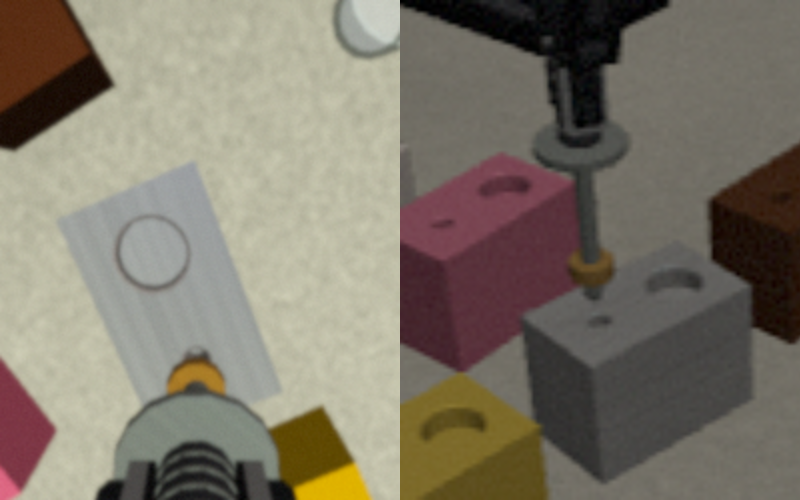

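The scene view (right) shows the tip at (594,297) in the crop, just above the narrow hole at (600,321). The wrist view (left) shows the tip at (196,352). The tip may be 1–2 mm off, so I refine it subpixel in the scene view.

```bash
python3 - <<'E'
from h import *
e=cam('scene'); d=cam('wrist'); g=cv2.cvtColor(e['image'],cv2.COLOR_RGB2GRAY).astype(float)
p=bot.get_state()['position']
def proj(d,X):
    c=(np.array(X)-d['origin'])@d['R']; q=c[:2]/c[2]; q=q*(1+d['k1']*(q@q)); K=np.array(d['camera_matrix']); return K[:2,:2]@q+K[:2,2]
# rod axis: widths between flange and stop
print(g[192:205,268:292].astype(int))
print('rod rows');
for v in (168,172,176,180): print(v,g[v,270:284].astype(int))
hsv=cv2.cvtColor(e['image'],cv2.COLOR_RGB2HSV)
k=(hsv[...,1]>90)&(hsv[...,0]<30); k[:175]=0;k[200:]=0;k[:,260:][:,40:]=0;k[:,:260]=0
q=np.argwhere(k)[:,::-1]; print('stop',q.mean(0),q.min(0),q.max(0))
o=proj(e,[p[0],p[1],.08])
print('J',[(proj(e,[p[0]+a,p[1]+b,.08+c])-o)/.001 *.001 for a,b,c in((.001,0,0),(0,.001,0),(0,0,.01))],o)
for z in(.107,.112,.117,.13,.15): print(z,proj(e,[p[0],p[1],z]))
# wrist strip
gw=cv2.cvtColor(d['image'],cv2.COLOR_RGB2GRAY); print(gw[180:192,308:330])
E
```

```text
[[ 64  60  63  63  66  83  95  86  59  51  58  59  67  94  99  97  95  98
   94  92  94  91  96  85]
 [ 60  62  64  85  96 100 102  86  51  49  58  56  77 100 100  96  93  90
   93  92  92  94  96  90]
 [ 67  87  99 101 101 101 101  95  81  53  41  54  81  96  96  95  94  92
   95  95  96  93  94  94]
 [ 95 100 101  99 100  97  96  98  97  87  79  87  95  94  89  93  93  97
   97  96  93  92  93  95]
 [101  98 100  99  98  99  98  98  99  94  94  94  91  92  95  95  96  94
   94  93  95  96  95  96]
 [ 97 101  98  97  95  97  97  95  93  93  88  95  95  95  96  95  94  92
   96  96  97  96  97  94]
 [ 98  96  96  99  98  96  94  97  94  97 103  98  90  87  91  96  94  96
   97  94  95  93  95  96]
 [ 96 100  98  95  96  93  96  92  95  93  82  66  63  62  76  90  97  95
   94  93  95  95  96  94]
 [ 97  98  93  93  94  94  95  96  88  72  69  68  63  51  68  90  99  95
   95  97  91  96  96  95]
 [ 96  95  92  96  96  97  98  95  91  81  80  76  82  85  91  93  95  94
   98  94  97  95  98  95]
 [ 94  94  96  97  96  98  96  93  94  96  99  93  95  93  96  99  98  96
   96  96  94  9
[... 1242 characters left out ...]
0 135 130 124 135 143 153 156
  155 155 157 158]
 [152 153 155 151 145 134 126 133 140 150 145 140 125 114 107 118 142 152
  156 154 156 158]
 [158 156 154 150 133 114 111 116 122 130 130 125 109  88  81  98 123 146
  155 154 155 155]
 [155 153 152 140 120 104  96  95 100 102 103  93  81  70  63  79 105 134
  151 155 156 157]
 [155 152 143 132 110  88  82  84  85  82  77  74  70  66  64  71  98 129
  146 155 153 157]
 [152 151 142 122  96  75  73  71  72  66  65  67  66  64  62  69  87 118
  144 153 151 159]
 [150 143 122 103  79  67  65  68  69  67  69  71  68  70  66  69  84 109
  137 149 153 155]
 [136 118  95  82  73  71  72  77  80  77  83  84  86  84  82  74  80  92
  119 135 150 153]]
```

```bash
python3 - <<'E'
from h import *
d=dict(np.load('w3.npz')); P=cloud(d)
print((P[112:130,308:327,2]*1000).round(0).astype(int))
print(np.median(P[52:82,284:308,2]), np.median(P[100:110,300:330,2]))
E
```

```text
[[ 80  78  80  78  79  80  78  78  78  78  80  79  79  78  79  79  79  78
   79]
 [ 78  78  78  80  79  79  79  79  78 379  79  79  78  78  78  78  78  80
   77]
 [ 80  79  79  80  79  79  77  77  77  76  78  78  79  78  79  80  80  77
   78]
 [ 77  79  78  79  77  78  43  43  44  43  43  77  78  79  78  80  79  79
   79]
 [ 79  78  79  78  42  45  44  43  42  42  44  44  78  78  79  78  80  79
   81]
 [ 79  79  79  78  43  41  44  43  43  42  43  43  44  78  79  78  78  80
   78]
 [ 78  78  78  44  43  43  42  43  43  44  41  43  44  44  78  80  79  78
   79]
 [ 78  79  78  43  45  43  44  44  43  44  44  43  45  43  77  78  79  78
   78]
 [ 78  79  77  43  43  43  43  43  43  43  43  43  43  45  77  77  79  79
   78]
 [ 80  79  78  50  44  43  44  44  44  44  43  43  43  46  77  79  78  78
   79]
 [ 80  79  77  60  44  43  44  43  43  44  44  43  43  58  78  78  78  79
  379]
 [ 79  78  77  68  55  44  44  42  44  44  44  45  54  70  77  79  79  78
   78]
 [ 79  77  78  77  68  57  49  43  43  44  48  56  67  77  78  78  77  79
   79]
 [ 79  79  78  78  77  69  62  59  58  58  62  68  77  79  80  80  79  79
   80]
 [ 79  79  79  78  78  78  75  72  71  72  76  78  78  79  79  78  78  78
   79]
 [ 79  77  78  79  79  79  77  77  76  77  78  78  78  77  79  78  80  80
   79]
 [ 79  78  79  79  79  79  77  78  78  78  80  78  79  79  79  80  79  79
   78]
 [ 78  80  78  80  78  79  78  79  79  78  78  78  79  78  78  78  77  78
   78]]
0.06480366165587068 0.07864751792982233
```

>>> jog_arm:
  steps:
    - [0.003, 0.001, 0, 0, 0, 0, 1]
    - [0.008, 0.0025, 0, 0, 0, 0, 1]
    - [0.008, 0.0025, 0.01, 0, 0, 0, 1]
    - [0.008, 0.0025, 0.02, 0, 0, 0, 1]
    - [0.008, 0.0025, 0.03, 0, 0, 0, 1]
    - [0.008, 0.0025, 0.045, 0, 0, 0, 1]
    - [0.008, 0.0025, 0.055, 0, 0, 0, 1]
    - [0.008, 0.0025, 0.06, 0, 0, 0, 1]
    - [0.008, 0.0025, 0.06, 0, 0, 0, 1]
    - [0.008, 0.0025, 0.06, 0, 0, 0, 1]

```text
time: 11.28
position: [0.5343, -0.1533, 0.2143]
tcp_rot: [0.228, 0.974, -0.0, 0.0]
contact_force: [0.3, -0.4, -1.4]
gripper_width: 0.0207
finger_force: 58.8
```

The depth map shows the hole floor 35.3 mm below the face, so bottom contact is expected at TCP z≈0.177. Feeling for entry.

>>> jog_arm:
  steps:
    - [0, 0, 0.002, 0, 0, 0, 1]
    - [0, 0, 0.004, 0, 0, 0, 1]
    - [0, 0, 0.006, 0, 0, 0, 1]
    - [0, 0, 0.008, 0, 0, 0, 1]
    - [0, 0, 0.01, 0, 0, 0, 1]
    - [0, 0, 0.012, 0, 0, 0, 1]
    - [0, 0, 0.014, 0, 0, 0, 1]
    - [0, 0, 0.015, 0, 0, 0, 1]
    - [0, 0, 0.015, 0, 0, 0, 1]
    - [0, 0, 0.015, 0, 0, 0, 1]

```text
time: 12.12
position: [0.5343, -0.1533, 0.2113]
tcp_rot: [0.228, 0.974, -0.0, -0.0]
contact_force: [-0.3, -0.1, -1.8]
gripper_width: 0.0207
finger_force: 58.8
```

```bash
python3 -c "
from h import *
s=bot.get_state();print(s['position'],s['contact_force'],s['torque'])"
```

```text
[ 0.53426202 -0.15331505  0.2112909 ] [-0.25440845 -0.10040662 -1.7614856 ] [-0.01864375 -0.05945576 -0.0047965 ]
```

Tip nominal is 0.0789, with no contact. Continuing 1.5 mm.

>>> jog_arm:
  steps:
    - [0, 0, 0.001, 0, 0, 0, 1]
    - [0, 0, 0.002, 0, 0, 0, 1]
    - [0, 0, 0.003, 0, 0, 0, 1]
    - [0, 0, 0.004, 0, 0, 0, 1]
    - [0, 0, 0.005, 0, 0, 0, 1]
    - [0, 0, 0.006, 0, 0, 0, 1]
    - [0, 0, 0.007, 0, 0, 0, 1]
    - [0, 0, 0.008, 0, 0, 0, 1]
    - [0, 0, 0.008, 0, 0, 0, 1]
    - [0, 0, 0.008, 0, 0, 0, 1]

```text
time: 12.95
position: [0.5342, -0.1533, 0.2097]
tcp_rot: [0.228, 0.974, 0.0, -0.0]
contact_force: [0.4, 0.2, -1.5]
gripper_width: 0.0204
finger_force: 58.8
```

>>> jog_arm:
  steps:
    - [0, 0, 0.001, 0, 0, 0, 1]
    - [0, 0, 0.002, 0, 0, 0, 1]
    - [0, 0, 0.003, 0, 0, 0, 1]
    - [0, 0, 0.004, 0, 0, 0, 1]
    - [0, 0, 0.005, 0, 0, 0, 1]
    - [0, 0, 0.005, 0, 0, 0, 1]
    - [0, 0, 0.005, 0, 0, 0, 1]
    - [0, 0, 0.005, 0, 0, 0, 1]
    - [0, 0, 0.005, 0, 0, 0, 1]
    - [0, 0, 0.005, 0, 0, 0, 1]

```text
time: 13.78
position: [0.5343, -0.1533, 0.2087]
tcp_rot: [0.228, 0.974, 0.0, -0.0]
contact_force: [1.6, 0.0, -2.1]
gripper_width: 0.0208
finger_force: 58.8
```

>>> jog_arm:
  steps:
    - [0, 0, 0.001, 0, 0, 0, 1]
    - [0, 0, 0.002, 0, 0, 0, 1]
    - [0, 0, 0.003, 0, 0, 0, 1]
    - [0, 0, 0.004, 0, 0, 0, 1]
    - [0, 0, 0.005, 0, 0, 0, 1]
    - [0, 0, 0.006, 0, 0, 0, 1]
    - [0, 0, 0.007, 0, 0, 0, 1]
    - [0, 0, 0.008, 0, 0, 0, 1]
    - [0, 0, 0.009, 0, 0, 0, 1]
    - [0, 0, 0.01, 0, 0, 0, 1]

```text
time: 14.62
position: [0.5343, -0.1533, 0.2067]
tcp_rot: [0.228, 0.974, 0.0, 0.0]
contact_force: [-0.4, -1.0, -0.9]
gripper_width: 0.0206
finger_force: 58.8
```

```bash
python3 - <<'E'
from h import *
e=cam('scene'); s=bot.get_state();print(s['position'],s['contact_force'],s['torque'])
d=cam('wrist')
a=cv2.resize(d['image'][100:260,220:420],None,fx=2,fy=2,interpolation=2); b=cv2.resize(e['image'][150:230,240:340],None,fx=4,fy=4,interpolation=2)
cv2.imwrite('pics/c5.png',np.hstack([a,b])[:,:,::-1])
E
```

```text
[ 0.53427193 -0.15330436  0.20664421] [-0.31966067  0.31585005 -1.64291994] [-0.02400458  0.06006628  0.03214025]
```

View pics/c5.png

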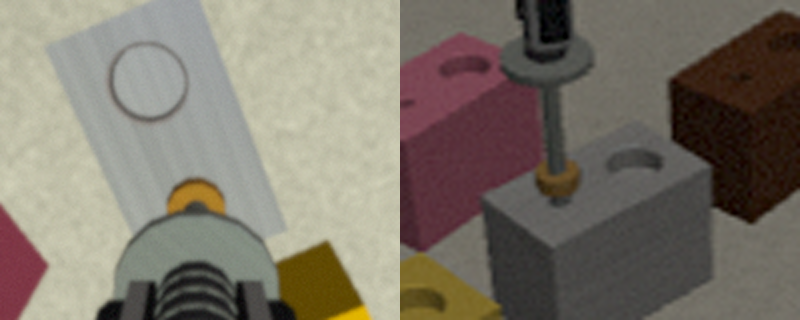

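The rod tip is in the hole, with the stop (557,180) just above the face. Continuing slowly.

>>> jog_arm:
  steps:
    - [0, 0, 0.004, 0, 0, 0, 1]
    - [0, 0, 0.007, 0, 0, 0, 1]
    - [0, 0, 0.01, 0, 0, 0, 1]
    - [0, 0, 0.013, 0, 0, 0, 1]
    - [0, 0, 0.016, 0, 0, 0, 1]
    - [0, 0, 0.019, 0, 0, 0, 1]
    - [0, 0, 0.022, 0, 0, 0, 1]
    - [0, 0, 0.025, 0, 0, 0, 1]
    - [0, 0, 0.025, 0, 0, 0, 1]
    - [0, 0, 0.025, 0, 0, 0, 1]

```text
time: 15.55
position: [0.5343, -0.1533, 0.2017]
tcp_rot: [0.228, 0.974, 0.0, -0.0]
contact_force: [-0.3, -0.6, -0.9]
gripper_width: 0.0204
finger_force: 58.8
```

>>> jog_arm:
  steps:
    - [0, 0, 0.004, 0, 0, 0, 1]
    - [0, 0, 0.007, 0, 0, 0, 1]
    - [0, 0, 0.01, 0, 0, 0, 1]
    - [0, 0, 0.013, 0, 0, 0, 1]
    - [0, 0, 0.016, 0, 0, 0, 1]
    - [0, 0, 0.019, 0, 0, 0, 1]
    - [0, 0, 0.022, 0, 0, 0, 1]
    - [0, 0, 0.025, 0, 0, 0, 1]
    - [0, 0, 0.025, 0, 0, 0, 1]
    - [0, 0, 0.025, 0, 0, 0, 1]

```text
time: 16.38
position: [0.5343, -0.1533, 0.1968]
tcp_rot: [0.228, 0.974, -0.0, 0.0]
contact_force: [-0.3, -0.1, 0.2]
gripper_width: 0.0207
finger_force: 58.8
```

>>> jog_arm:
  steps:
    - [0, 0, 0.004, 0, 0, 0, 1]
    - [0, 0, 0.007, 0, 0, 0, 1]
    - [0, 0, 0.01, 0, 0, 0, 1]
    - [0, 0, 0.013, 0, 0, 0, 1]
    - [0, 0, 0.016, 0, 0, 0, 1]
    - [0, 0, 0.019, 0, 0, 0, 1]
    - [0, 0, 0.022, 0, 0, 0, 1]
    - [0, 0, 0.025, 0, 0, 0, 1]
    - [0, 0, 0.025, 0, 0, 0, 1]
    - [0, 0, 0.025, 0, 0, 0, 1]

```text
time: 17.22
position: [0.5342, -0.1533, 0.1915]
tcp_rot: [0.228, 0.974, 0.0, -0.0]
contact_force: [0.3, -0.2, -0.3]
gripper_width: 0.0208
finger_force: 58.8
```

>>> jog_arm:
  steps:
    - [0, 0, 0.004, 0, 0, 0, 1]
    - [0, 0, 0.007, 0, 0, 0, 1]
    - [0, 0, 0.01, 0, 0, 0, 1]
    - [0, 0, 0.013, 0, 0, 0, 1]
    - [0, 0, 0.016, 0, 0, 0, 1]
    - [0, 0, 0.019, 0, 0, 0, 1]
    - [0, 0, 0.022, 0, 0, 0, 1]
    - [0, 0, 0.025, 0, 0, 0, 1]
    - [0, 0, 0.025, 0, 0, 0, 1]
    - [0, 0, 0.025, 0, 0, 0, 1]

```text
time: 18.05
position: [0.5342, -0.1533, 0.1865]
tcp_rot: [0.228, 0.974, 0.0, -0.0]
contact_force: [0.2, -0.1, -0.9]
gripper_width: 0.0209
finger_force: 58.8
```

>>> jog_arm:
  steps:
    - [0, 0, 0.004, 0, 0, 0, 1]
    - [0, 0, 0.007, 0, 0, 0, 1]
    - [0, 0, 0.01, 0, 0, 0, 1]
    - [0, 0, 0.013, 0, 0, 0, 1]
    - [0, 0, 0.016, 0, 0, 0, 1]
    - [0, 0, 0.019, 0, 0, 0, 1]
    - [0, 0, 0.022, 0, 0, 0, 1]
    - [0, 0, 0.025, 0, 0, 0, 1]
    - [0, 0, 0.027, 0, 0, 0, 1]
    - [0, 0, 0.027, 0, 0, 0, 1]

```text
time: 18.88
position: [0.5342, -0.1533, 0.1812]
tcp_rot: [0.228, 0.974, 0.0, -0.0]
contact_force: [-0.3, 0.6, -0.2]
gripper_width: 0.0202
finger_force: 58.8
```

>>> jog_arm:
  steps:
    - [0, 0, 0.001, 0, 0, 0, 1]
    - [0, 0, 0.002, 0, 0, 0, 1]
    - [0, 0, 0.003, 0, 0, 0, 1]
    - [0, 0, 0.004, 0, 0, 0, 1]
    - [0, 0, 0.005, 0, 0, 0, 1]
    - [0, 0, 0.005, 0, 0, 0, 1]
    - [0, 0, 0.005, 0, 0, 0, 1]
    - [0, 0, 0.005, 0, 0, 0, 1]
    - [0, 0, 0.005, 0, 0, 0, 1]
    - [0, 0, 0.005, 0, 0, 0, 1]

```text
time: 19.72
position: [0.5343, -0.1533, 0.1803]
tcp_rot: [0.228, 0.974, 0.0, -0.0]
contact_force: [0.7, 0.3, 0.7]
gripper_width: 0.0203
finger_force: 58.8
```

>>> jog_arm:
  steps:
    - [0, 0, 0.001, 0, 0, 0, 1]
    - [0, 0, 0.002, 0, 0, 0, 1]
    - [0, 0, 0.003, 0, 0, 0, 1]
    - [0, 0, 0.004, 0, 0, 0, 1]
    - [0, 0, 0.005, 0, 0, 0, 1]
    - [0, 0, 0.005, 0, 0, 0, 1]
    - [0, 0, 0.005, 0, 0, 0, 1]
    - [0, 0, 0.005, 0, 0, 0, 1]
    - [0, 0, 0.005, 0, 0, 0, 1]
    - [0, 0, 0.005, 0, 0, 0, 1]

```text
time: 20.55
position: [0.5343, -0.1533, 0.1792]
tcp_rot: [0.228, 0.974, 0.0, -0.0]
contact_force: [0.9, 1.5, 0.1]
gripper_width: 0.0211
finger_force: 58.8
```

>>> jog_arm:
  steps:
    - [0, 0, 0.001, 0, 0, 0, 1]
    - [0, 0, 0.002, 0, 0, 0, 1]
    - [0, 0, 0.003, 0, 0, 0, 1]
    - [0, 0, 0.004, 0, 0, 0, 1]
    - [0, 0, 0.004, 0, 0, 0, 1]
    - [0, 0, 0.004, 0, 0, 0, 1]
    - [0, 0, 0.004, 0, 0, 0, 1]
    - [0, 0, 0.004, 0, 0, 0, 1]
    - [0, 0, 0.004, 0, 0, 0, 1]
    - [0, 0, 0.004, 0, 0, 0, 1]

```text
time: 21.38
position: [0.5343, -0.1533, 0.1785]
tcp_rot: [0.228, 0.974, -0.0, -0.0]
contact_force: [0.4, -0.2, -0.3]
gripper_width: 0.0205
finger_force: 58.8
```

>>> jog_arm:
  steps:
    - [0, 0, 0.001, 0, 0, 0, 1]
    - [0, 0, 0.002, 0, 0, 0, 1]
    - [0, 0, 0.003, 0, 0, 0, 1]
    - [0, 0, 0.004, 0, 0, 0, 1]
    - [0, 0, 0.004, 0, 0, 0, 1]
    - [0, 0, 0.004, 0, 0, 0, 1]
    - [0, 0, 0.004, 0, 0, 0, 1]
    - [0, 0, 0.004, 0, 0, 0, 1]
    - [0, 0, 0.004, 0, 0, 0, 1]
    - [0, 0, 0.004, 0, 0, 0, 1]

```text
time: 22.22
position: [0.5343, -0.1533, 0.1777]
tcp_rot: [0.228, 0.974, -0.0, -0.0]
contact_force: [0.2, -0.3, 0.9]
gripper_width: 0.0206
finger_force: 58.9
```

>>> jog_arm:
  steps:
    - [0, 0, 0.001, 0, 0, 0, 1]
    - [0, 0, 0.002, 0, 0, 0, 1]
    - [0, 0, 0.003, 0, 0, 0, 1]
    - [0, 0, 0.003, 0, 0, 0, 1]
    - [0, 0, 0.003, 0, 0, 0, 1]
    - [0, 0, 0.003, 0, 0, 0, 1]
    - [0, 0, 0.003, 0, 0, 0, 1]
    - [0, 0, 0.003, 0, 0, 0, 1]
    - [0, 0, 0.003, 0, 0, 0, 1]
    - [0, 0, 0.003, 0, 0, 0, 1]

```text
time: 23.05
position: [0.5343, -0.1533, 0.1772]
tcp_rot: [0.228, 0.974, -0.0, 0.0]
contact_force: [0.4, 0.8, 2.3]
gripper_width: 0.0207
finger_force: 59.0
```

>>> jog_arm:
  steps:
    - [0, 0, 0.001, 0, 0, 0, 1]
    - [0, 0, 0.002, 0, 0, 0, 1]
    - [0, 0, 0.002, 0, 0, 0, 1]
    - [0, 0, 0.002, 0, 0, 0, 1]
    - [0, 0, 0.002, 0, 0, 0, 1]
    - [0, 0, 0.002, 0, 0, 0, 1]
    - [0, 0, 0.002, 0, 0, 0, 1]
    - [0, 0, 0.002, 0, 0, 0, 1]
    - [0, 0, 0.002, 0, 0, 0, 1]
    - [0, 0, 0.002, 0, 0, 0, 1]

```text
time: 23.88
position: [0.5344, -0.1534, 0.1771]
tcp_rot: [0.228, 0.974, -0.0, 0.0]
contact_force: [-0.5, 0.2, 4.3]
gripper_width: 0.0209
finger_force: 59.3
```

```bash
python3 -c "
from h import *
s=bot.get_state();print(s['position'],s['contact_force'],s['torque'])"
```

```text
[ 0.53439536 -0.15337987  0.17711513] [-0.4538379   0.21646385  4.31196488] [0.13439241 0.09807511 0.01385124]
```

>>> jog_arm:
  steps:
    - [0, 0, 0.001, 0, 0, 0, 1]
    - [0, 0, 0.002, 0, 0, 0, 1]
    - [0, 0, 0.003, 0, 0, 0, 1]
    - [0, 0, 0.003, 0, 0, 0, 1]
    - [0, 0, 0.003, 0, 0, 0, 1]
    - [0, 0, 0.003, 0, 0, 0, 1]
    - [0, 0, 0.003, 0, 0, 0, 1]
    - [0, 0, 0.003, 0, 0, 0, 1]
    - [0, 0, 0.003, 0, 0, 0, 1]
    - [0, 0, 0.003, 0, 0, 0, 1]

```text
time: 24.72
position: [0.5345, -0.1534, 0.177]
tcp_rot: [0.228, 0.974, -0.0, 0.001]
contact_force: [-0.5, 1.0, 7.6]
gripper_width: 0.0204
finger_force: 59.7
```

>>> jog_arm:
  steps:
    - [0, 0, 0.001, 0, 0, 0, 1]
    - [0, 0, 0.002, 0, 0, 0, 1]
    - [0, 0, 0.002, 0, 0, 0, 1]
    - [0, 0, 0.002, 0, 0, 0, 1]
    - [0, 0, 0.002, 0, 0, 0, 1]
    - [0, 0, 0.002, 0, 0, 0, 1]
    - [0, 0, 0.002, 0, 0, 0, 1]
    - [0, 0, 0.002, 0, 0, 0, 1]
    - [0, 0, 0.002, 0, 0, 0, 1]
    - [0, 0, 0.002, 0, 0, 0, 1]

```text
time: 25.55
position: [0.5346, -0.1535, 0.1769]
tcp_rot: [0.228, 0.974, -0.0, 0.001]
contact_force: [-2.4, 1.2, 11.2]
gripper_width: 0.0204
finger_force: 59.9
```

>>> jog_arm:
  steps:
    - [0, 0, 0, 0, 0, 0, 1]
    - [0, 0, 0, 0, 0, 0, 1]
    - [0, 0, 0, 0, 0, 0, 1]
    - [0, 0, 0, 0, 0, 0, 1]
    - [0, 0, 0, 0, 0, 0, 1]
    - [0, 0, 0, 0, 0, 0, 1]
    - [0, 0, 0, 0, 0, 0, 1]
    - [0, 0, 0, 0, 0, 0, 1]
    - [0, 0, 0, 0, 0, 0, 1]
    - [0, 0, 0, 0, 0, 0, 1]

```text
time: 26.38
position: [0.5346, -0.1535, 0.177]
tcp_rot: [0.228, 0.974, -0.0, 0.001]
contact_force: [-0.1, 0.5, 11.2]
gripper_width: 0.0206
finger_force: 59.9
```

>>> jog_arm:
  steps:
    - [0, 0, 0, 0, 0, 0, 1]
    - [0, 0, 0, 0, 0, 0, 1]
    - [0, 0, 0, 0, 0, 0, 1]
    - [0, 0, 0, 0, 0, 0, 1]
    - [0, 0, 0, 0, 0, 0, 1]
    - [0, 0, 0, 0, 0, 0, 1]
    - [0, 0, 0, 0, 0, 0, 1]
    - [0, 0, 0, 0, 0, 0, 1]
    - [0, 0, 0, 0, 0, 0, 1]
    - [0, 0, 0, 0, 0, 0, 1]

```text
time: 27.22
position: [0.5346, -0.1535, 0.177]
tcp_rot: [0.228, 0.974, -0.0, 0.001]
contact_force: [-0.8, 0.8, 10.7]
gripper_width: 0.0209
finger_force: 59.9
```

>>> jog_arm:
  steps:
    - [0, 0, 0, 0, 0, 0, 1]
    - [0, 0, 0, 0, 0, 0, 1]
    - [0, 0, 0, 0, 0, 0, 1]
    - [0, 0, 0, 0, 0, 0, 1]
    - [0, 0, 0, 0, 0, 0, 1]
    - [0, 0, 0, 0, 0, 0, 1]
    - [0, 0, 0, 0, 0, 0, 1]
    - [0, 0, 0, 0, 0, 0, 1]
    - [0, 0, 0, 0, 0, 0, 1]
    - [0, 0, 0, 0, 0, 0, 1]

```text
time: 28.05
position: [0.5346, -0.1535, 0.1769]
tcp_rot: [0.228, 0.974, -0.0, 0.001]
contact_force: [-1.7, 1.2, 9.7]
gripper_width: 0.0209
finger_force: 59.9
```

```bash
python3 - <<'E'
from h import *
e=cam('scene'); s=bot.get_state();print(s['position'],s['tcp_rot'],s['contact_force'],s['torque'],s['time'])
save(e,'c6.png',(240,150,340,230),5)
E
```

```text
[ 0.53464622 -0.15349716  0.17695919] [ 2.27849521e-01  9.73695863e-01 -2.86178705e-04  9.38738317e-04] [-2.19808718  1.8090513  11.67391939] [0.24294726 0.39806456 0.00798578] 28.1
```

View pics/c6.png

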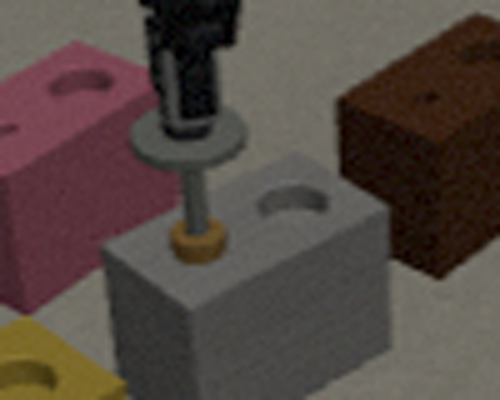

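The stop sits on the face at (199,241), the gauge is upright, and about 11 N has been held for more than 2 s. Lifting out.

>>> jog_arm:
  steps:
    - [0, 0, -0.005, 0, 0, 0, 1]
    - [0, 0, -0.02, 0, 0, 0, 1]
    - [0, 0, -0.04, 0, 0, 0, 1]
    - [0, 0, -0.06, 0, 0, 0, 1]
    - [0, 0, -0.09, 0, 0, 0, 1]
    - [0, 0, -0.12, 0, 0, 0, 1]
    - [0, 0, -0.15, 0, 0, 0, 1]
    - [0, 0, -0.18, 0, 0, 0, 1]
    - [0, 0, -0.21, 0, 0, 0, 1]
    - [0, 0, -0.24, 0, 0, 0, 1]

```text
time: 28.93
position: [0.5343, -0.1533, 0.2244]
tcp_rot: [0.228, 0.974, -0.0, 0.0]
contact_force: [0.1, -0.2, -1.7]
gripper_width: 0.0204
finger_force: 59.0
```

>>> jog_arm:
  steps:
    - [0, 0, -0.04, 0, 0, 0, 1]
    - [0, 0, -0.08, 0, 0, 0, 1]
    - [0, 0, -0.13, 0, 0, 0, 1]
    - [0, 0, -0.18, 0, 0, 0, 1]
    - [0, 0, -0.23, 0, 0, 0, 1]
    - [0, 0, -0.28, 0, 0, 0, 1]
    - [0, 0, -0.32, 0, 0, 0, 1]
    - [0, 0, -0.35, 0, 0, 0, 1]
    - [0, 0, -0.35, 0, 0, 0, 1]
    - [0, 0, -0.35, 0, 0, 0, 1]

```text
time: 29.77
position: [0.5343, -0.1533, 0.2937]
tcp_rot: [0.228, 0.974, -0.0, -0.0]
contact_force: [0.5, 0.1, -2.1]
gripper_width: 0.0204
finger_force: 59.0
```

```bash
python3 - <<'E'
from h import *
s=bot.get_state(); p=s['position']; M=R.from_quat(s['tcp_rot']).as_matrix()
print(p,s['tcp_rot'],s['contact_force'],s['time'])
print(((np.array([.5723,.1865,.295])-p)@M/.2).round(3))
d=cam('wrist'); P=cloud(d); zt=p[2]-.0364
k=np.zeros((400,640),bool); k[195:290,265:372]=1
Q=P[k&(abs(P[...,2]-zt)<.004)]; print('flange-TCP',np.array(cv2.minEnclosingCircle(Q[:,:2].astype(np.float32))[0])-p[:2],np.median(Q[:,2])-zt)
E
```

```text
[ 0.53425412 -0.15332148  0.29366879] [ 2.27901400e-01  9.73684216e-01 -6.69509223e-06 -1.19592659e-05] [ 0.48127714  0.12158508 -2.07479552] 29.7667
[ 0.584  1.607 -0.007]
flange-TCP [-0.00113367  0.00105254] -0.0013885965311188353
```

>>> jog_arm:
  steps:
    - [0.02, 0.06, 0, 0, 0, 0, 1]
    - [0.05, 0.15, 0, 0, 0, 0, 1]
    - [0.09, 0.26, 0, 0, 0, 0, 1]
    - [0.14, 0.38, 0, 0, 0, 0, 1]
    - [0.18, 0.49, 0, 0, 0, 0, 1]
    - [0.22, 0.6, 0, 0, 0, 0, 1]
    - [0.25, 0.69, 0, 0, 0, 0, 1]
    - [0.28, 0.76, 0, 0, 0, 0, 1]
    - [0.29, 0.8, 0, 0, 0, 0, 1]
    - [0.292, 0.804, 0, 0, 0, 0, 1]

```text
time: 30.65
position: [0.5533, 0.0184, 0.2933]
tcp_rot: [0.227, 0.974, 0.0, -0.0]
contact_force: [-0.1, 0.7, -2.1]
gripper_width: 0.0205
finger_force: 59.0
```

>>> jog_arm:
  steps:
    - [0.02, 0.06, 0, 0, 0, 0, 1]
    - [0.05, 0.15, 0, 0, 0, 0, 1]
    - [0.09, 0.26, 0, 0, 0, 0, 1]
    - [0.14, 0.38, 0, 0, 0, 0, 1]
    - [0.18, 0.49, 0, 0, 0, 0, 1]
    - [0.22, 0.6, 0, 0, 0, 0, 1]
    - [0.25, 0.69, 0, 0, 0, 0, 1]
    - [0.28, 0.76, 0, 0, 0, 0, 1]
    - [0.29, 0.8, 0, 0, 0, 0, 1]
    - [0.292, 0.804, 0, 0, 0, 0, 1]

```text
time: 31.48
position: [0.5724, 0.1877, 0.2934]
tcp_rot: [0.227, 0.974, 0.0, -0.0]
contact_force: [-0.1, 0.3, -1.5]
gripper_width: 0.0208
finger_force: 59.0
```

>>> jog_arm:
  steps:
    - [0, 0, 0, 0, 0, 0, 1]
    - [0, 0, 0, 0, 0, 0, 1]
    - [0, 0, 0, 0, 0, 0, 1]
    - [0, 0, 0, 0, 0, 0, 1]
    - [0, 0, 0.02, 0, 0, 0, 1]
    - [0, 0, 0.04, 0, 0, 0, 1]
    - [0, 0, 0.06, 0, 0, 0, 1]
    - [0, 0, 0.08, 0, 0, 0, 1]
    - [0, 0, 0.1, 0, 0, 0, 1]
    - [0, 0, 0.1, 0, 0, 0, 1]

```text
time: 32.32
position: [0.572, 0.1867, 0.2725]
tcp_rot: [0.228, 0.974, -0.0, -0.001]
contact_force: [-0.2, -0.0, -1.2]
gripper_width: 0.0206
finger_force: 59.0
```

```bash
python3 - <<'E'
from h import *
s=bot.get_state(); p=s['position']; M=R.from_quat(s['tcp_rot']).as_matrix()
print(p,s['tcp_rot'],s['contact_force'],s['time'])
print(((np.array([.5724,.1865,.154])-p)@M/.2).round(4))
E
```

```text
[0.57203555 0.18667721 0.27254993] [ 2.27881001e-01  9.73688599e-01 -3.12130678e-04 -8.15026821e-04] [-0.19229458 -0.01701724 -1.21651667] 32.3167
[-0.0029  0.0006  0.5927]
```

>>> jog_arm:
  steps:
    - [-0.002, 0, 0.02, 0, 0, 0, 1]
    - [-0.002, 0, 0.05, 0, 0, 0, 1]
    - [-0.002, 0, 0.08, 0, 0, 0, 1]
    - [-0.002, 0, 0.11, 0, 0, 0, 1]
    - [-0.002, 0, 0.14, 0, 0, 0, 1]
    - [-0.002, 0, 0.17, 0, 0, 0, 1]
    - [-0.002, 0, 0.2, 0, 0, 0, 1]
    - [-0.002, 0, 0.23, 0, 0, 0, 1]
    - [-0.002, 0, 0.25, 0, 0, 0, 1]
    - [-0.002, 0, 0.25, 0, 0, 0, 1]

```text
time: 33.15
position: [0.5724, 0.1865, 0.2226]
tcp_rot: [0.228, 0.974, -0.0, -0.001]
contact_force: [0.3, 0.7, -2.0]
gripper_width: 0.0209
finger_force: 59.0
```

>>> jog_arm:
  steps:
    - [0, 0, 0.03, 0, 0, 0, 1]
    - [0, 0, 0.06, 0, 0, 0, 1]
    - [0, 0, 0.1, 0, 0, 0, 1]
    - [0, 0, 0.14, 0, 0, 0, 1]
    - [0, 0, 0.18, 0, 0, 0, 1]
    - [0, 0, 0.22, 0, 0, 0, 1]
    - [0, 0, 0.26, 0, 0, 0, 1]
    - [0, 0, 0.29, 0, 0, 0, 1]
    - [0, 0, 0.31, 0, 0, 0, 1]
    - [0, 0, 0.31, 0, 0, 0, 1]

```text
time: 33.98
position: [0.5724, 0.1865, 0.1607]
tcp_rot: [0.228, 0.974, -0.0, -0.001]
contact_force: [0.3, 0.4, -1.0]
gripper_width: 0.0203
finger_force: 59.0
```

>>> jog_arm:
  steps:
    - [0, 0, 0.005, 0, 0, 0, 1]
    - [0, 0, 0.01, 0, 0, 0, 1]
    - [0, 0, 0.015, 0, 0, 0, 1]
    - [0, 0, 0.02, 0, 0, 0, 1]
    - [0, 0, 0.025, 0, 0, 0, 1]
    - [0, 0, 0.03, 0, 0, 0, 1]
    - [0, 0, 0.034, 0, 0, 0, 1]
    - [0, 0, 0.038, 0, 0, 0, 1]
    - [0, 0, 0.038, 0, 0, 0, 1]
    - [0, 0, 0.038, 0, 0, 0, 1]

```text
time: 34.82
position: [0.5727, 0.1865, 0.1541]
tcp_rot: [0.228, 0.974, -0.0, -0.0]
contact_force: [-0.1, 0.4, -1.8]
gripper_width: 0.0206
finger_force: 59.0
```

>>> jog_arm:
  steps:
    - [0, 0, 0.001, 0, 0, 0, 1]
    - [0, 0, 0.002, 0, 0, 0, 1]
    - [0, 0, 0.003, 0, 0, 0, 1]
    - [0, 0, 0.003, 0, 0, 0, 1]
    - [0, 0, 0.003, 0, 0, 0, 1]
    - [0, 0, 0.003, 0, 0, 0, 1]
    - [0, 0, 0.003, 0, 0, 0, 1]
    - [0, 0, 0.003, 0, 0, 0, 1]
    - [0, 0, 0.003, 0, 0, 0, 1]
    - [0, 0, 0.003, 0, 0, 0, 1]

```text
time: 35.65
position: [0.5727, 0.1865, 0.1535]
tcp_rot: [0.228, 0.974, -0.0, -0.0]
contact_force: [0.3, -0.2, -1.5]
gripper_width: 0.0209
finger_force: 59.0
```

>>> jog_arm:
  steps:
    - [0, 0, 0.001, 0, 0, 0, 1]
    - [0, 0, 0.002, 0, 0, 0, 1]
    - [0, 0, 0.003, 0, 0, 0, 1]
    - [0, 0, 0.004, 0, 0, 0, 1]
    - [0, 0, 0.005, 0, 0, 0, 1]
    - [0, 0, 0.005, 0, 0, 0, 1]
    - [0, 0, 0.005, 0, 0, 0, 1]
    - [0, 0, 0.005, 0, 0, 0, 1]
    - [0, 0, 0.005, 0, 0, 0, 1]
    - [0, 0, 0.005, 0, 0, 0, 1]

```text
time: 36.48
position: [0.5727, 0.1865, 0.1525]
tcp_rot: [0.228, 0.974, 0.0, 0.0]
contact_force: [-0.0, 0.6, -1.7]
gripper_width: 0.0204
finger_force: 59.0
```

>>> jog_arm:
  steps:
    - [0, 0, 0.001, 0, 0, 0, 1]
    - [0, 0, 0.002, 0, 0, 0, 1]
    - [0, 0, 0.003, 0, 0, 0, 1]
    - [0, 0, 0.003, 0, 0, 0, 1]
    - [0, 0, 0.003, 0, 0, 0, 1]
    - [0, 0, 0.003, 0, 0, 0, 1]
    - [0, 0, 0.003, 0, 0, 0, 1]
    - [0, 0, 0.003, 0, 0, 0, 1]
    - [0, 0, 0.003, 0, 0, 0, 1]
    - [0, 0, 0.003, 0, 0, 0, 1]

```text
time: 37.32
position: [0.5727, 0.1866, 0.1525]
tcp_rot: [0.228, 0.974, 0.0, 0.0]
contact_force: [-2.9, -0.5, 4.6]
gripper_width: 0.0209
finger_force: 59.5
```

The flange is on the plate (+6 N). Easing and releasing.

>>> jog_arm:
  steps:
    - [0, 0, -0.002, 0, 0, 0, 1]
    - [0, 0, -0.003, 0, 0, 0, 1]
    - [0, 0, -0.003, 0, 0, 0, 0.7]
    - [0, 0, -0.003, 0, 0, 0, 0.6]
    - [0, 0, -0.003, 0, 0, 0, 0.5]
    - [0, 0, -0.003, 0, 0, 0, 0.4]
    - [0, 0, -0.003, 0, 0, 0, 0.2]
    - [0, 0, -0.003, 0, 0, 0, 0]
    - [0, 0, -0.003, 0, 0, 0, 0]
    - [0, 0, -0.003, 0, 0, 0, 0]

```text
time: 38.15
position: [0.5727, 0.1865, 0.1525]
tcp_rot: [0.228, 0.974, -0.0, 0.0]
contact_force: [0.7, -0.6, 0.6]
gripper_width: 0.0852
finger_force: 0.0
```

>>> jog_arm:
  steps:
    - [0, 0, 0, 0, 0, 0, 0]
    - [0, 0, 0, 0, 0, 0, 0]
    - [0, 0, 0, 0, 0, 0, 0]
    - [0, 0, 0, 0, 0, 0, 0]
    - [0, 0, 0, 0, 0, 0, 0]
    - [0, 0, 0, 0, 0, 0, 0]
    - [0, 0, 0, 0, 0, 0, 0]
    - [0, 0, 0, 0, 0, 0, 0]
    - [0, 0, 0, 0, 0, 0, 0]
    - [0, 0, 0, 0, 0, 0, 0]

```text
time: 38.98
position: [0.5727, 0.1865, 0.1525]
tcp_rot: [0.228, 0.974, -0.0, -0.0]
contact_force: [0.2, 0.0, 0.2]
gripper_width: 0.0849
finger_force: 0.0
```

>>> jog_arm:
  steps:
    - [0, 0, -0.05, 0, 0, 0, 0]
    - [0, 0, -0.12, 0, 0, 0, 0]
    - [0, 0, -0.2, 0, 0, 0, 0]
    - [0, 0, -0.3, 0, 0, 0, 0]
    - [0, 0, -0.4, 0, 0, 0, 0]
    - [0, 0, -0.5, 0, 0, 0, 0]
    - [0, 0, -0.58, 0, 0, 0, 0]
    - [0, 0, -0.6, 0, 0, 0, 0]
    - [0, 0, -0.6, 0, 0, 0, 0]
    - [0, 0, -0.6, 0, 0, 0, 0]

```text
time: 39.82
position: [0.5724, 0.1865, 0.2718]
tcp_rot: [0.228, 0.974, -0.0, -0.0]
contact_force: [-0.4, -0.9, 0.3]
gripper_width: 0.0853
finger_force: 0.0
```

```bash
python3 - <<'E'
from h import *
e=cam('scene'); d=cam('wrist'); s=bot.get_state(); print(s['position'],s['gripper_width'],s['contact_force'],s['time'])
P=cloud(d); k=np.zeros((400,640),bool); k[150:330,200:440]=1
Q=P[k&(abs(P[...,2]-.116)<.0035)]; print('flange',cv2.minEnclosingCircle(Q[:,:2].astype(np.float32)),len(Q),np.median(Q[:,2]))
save(e,'c7.png',(340,230,470,360),4)
E
```

```text
[0.57234258 0.18650282 0.27125063] 0.08504523831673058 [-0.83240692  0.22089817  0.01949014] 39.9167
flange ((0.5725681781768799, 0.18698778748512268), 0.02400870807468891) 1127 0.11456456871386328
```

View pics/c7.png

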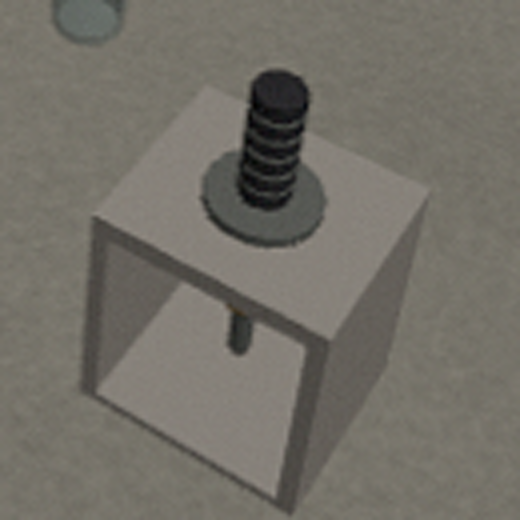

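The gauge hangs flat at (265,200). The rod below at (238,335) is bare and the stop is up at the plate edge (238,308). The flange is at (0.5726,0.1870), centred on the rack. Handing in.

```bash
python3 -c "
from h import *
print(bot.finish_job())"
```

```text
the job is handed in; nothing more can be done
None
```

The hole is about 35 mm deep. The rod was held on the bottom at about 11 N for over two seconds, and the gauge now hangs in its rack with the stop pushed up; the job was handed in at about 40 s, but no verdict came back.

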